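# Point out the order to the packer and ring

### The arm

A 6-joint arm with a two-finger parallel gripper is mounted at the origin on the work surface. World frame = base frame: x ahead of the robot, y to its left, z up, the work surface at z = 0. Lengths are in mm, angles in rad, forces in N, time in s.
With the tool pointing down it reaches from about 350 to 775 mm from the base axis. Payload 7.3 kg.
Tool frame: the origin (TCP) lies between the finger pads, 19 mm behind the fingertips; this is the grasp point; z points along the fingers, y is the line along which they close (so a half turn about z gives the same grasp; the last joint's range is limited). The gripper opens to 92 mm and grips with 3 to 60 N. Pads are 19 mm wide; open, the fingers measure 130 mm over their backs; the gripper's body (75 mm by 190 mm) begins 47 mm behind the grasp point.
Start: joints at [1.035, 0.342, 1.524, -0, 1.275, -0.146], TCP at [199.488, 485.641, 245.541] pointing down, gripper open.
Joint ranges: [-2.53, 2.53], [-0.77, 2.02], [0.04, 2.7], [-1, 4.14], [0.28, 2.66], [-3.11, 3.11]. Speed limits (rad/s): [2.57, 2.57, 3.14, 3.14, 3.14, 3.14].

### API

Orientations are given as [roll, pitch, yaw] about the fixed x, y, z axes, in that order (R = Rz(yaw) Ry(pitch) Rx(roll)).
In Python, from plant import bot gives the robot as it stands.
- The arm moves only by the tool servo_tool, never from a script. Its argument "deltas" is a list of rows, each a list of 2 entries, a list of its own where there are three numbers: the shift along the tool's x, y, z in m, then the turn, a rotation vector about the tool's x, y, z in degrees. A call has 1 to 20 rows; each row shifts and turns the commanded pose from where the row before left it, along the tool's axes as they then stand; what a row does not reach is not made up. A row lasts 1/8 s, in which the tool goes at most 62.5 mm and 10.7 degrees, less where a joint would pass 70% of its speed; a pose out of reach is approached as far as the arm can. A call with a gripper value outside its range is refused whole. "fingers" is the opening, from 0 (shut) to 1 (fully open), set as the call begins (left out, the last holds). The fingers move at their own pace and stop on an object; the grip force is fixed at half the most. Time passes only in rows, so rows that do not move let the fingers close. It gives the time, the measured TCP pose, the force, the opening and the grip force at its end, in the units of the state.
- bot.get_obs(): the state, without advancing time (a new reading comes with each control period).
- bot.capture(name): name is "scene" or "top" or "wrist"; returns the picture (400x640x3 uint8, red, green, blue); there is no depth.
- bot.camera_model(name): a dict with "mtx" (3x3 intrinsics, pixels), "dist" ([k1, k2, p1, p2, k3] as OpenCV has them; the pictures are not rectified), "xyz" and "rotation" of the camera in the world. Camera axes: x right, y down, z forward; pixel columns grow to the right and rows downward; lengths in mm; the calibration is good to about 2 mm. A picture is of the moment at which its call begins: read the wrist's pose just before it. camera_model takes no time and is no camera call; for the wrist camera it gives the pose at the moment of the call.
- bot.close_job(): hands the job in; it is judged then, once.
The state is a dict: "time": time; "joint_positions": joint angles; "dq": joint speeds; "tau": joint torques, N m; "tool_pos": TCP position; "tcp_rot": TCP orientation; "contact_force": force on the tool from outside, world axes, zero at the start; "moment": the same for the moment, N m; "grip_width": finger opening in mm; "finger_force": force on a finger pad.
Only numpy, scipy, OpenCV 4.12 (cv2) and the standard library are available. Lean on these libraries where they do the work, as an engineer would, in place of code of your own. Each camera call takes 0.05 s, during which the arm holds its last target. There are 200 camera calls.

### The job

Point out a customer's order to the packer. With the fingertips pointing down, hold still for two seconds a few centimetres above the middle of the mug with the handle, then do the same above the smaller bowl, then press the plunger of the counter bell right down with the fingertips, let it spring back and finish with the hand clear. Touch none of the pottery or the paint bottle, and cross between them high up, for dipping close over any other piece would point at the wrong one.

Things in the scene. Friction and masses are not known exactly. Their poses are not given: they have to be found in the camera images.
- mug: Plain white unglazed mug with one loop handle: round, 82 mm across the mouth, 95 mm tall; the handle sticks out some 30 mm along its own +y. The only mug. Loose, stands on the table; origin at the centre of its underside, z up.
- mug_rim (a point): Centre of the mouth of the mug, at rim height, 95 mm above the table; z up.
- beaker: White unglazed beaker like the mug but WITHOUT a handle: 82 mm across the mouth, 110 mm tall. Loose, stands on the table; origin at the centre of its underside, z up.
- beaker_rim (a point): Centre of the mouth of the beaker, at rim height, 110 mm above the table; z up.
- small_bowl: The smaller of two white unglazed bowls: 84 mm across the rim, 42 mm tall. Loose, stands on the table; origin at the centre of its underside, z up.
- small_bowl_rim (a point): Centre of the mouth of the small bowl, at rim height, 42 mm above the table; z up.
- large_bowl: The larger of the two white bowls: 124 mm across the rim, 62 mm tall. Loose, stands on the table; origin at the centre of its underside, z up.
- large_bowl_rim (a point): Centre of the mouth of the large bowl, at rim height, 62 mm above the table; z up.
- jug: White unglazed jug: pear-shaped belly 92 mm across, narrow neck, mouth 70 mm across, 140 mm tall, a loop handle that reaches 68 mm from the axis along its own +y. Loose, stands on the table; origin at the centre of its underside, z up.
- jug_rim (a point): Centre of the mouth of the jug, at rim height, 140 mm above the table; z up.
- paint_bottle: White plastic paint bottle with a cap and a paper label, 56 mm across, 150 mm tall. Loose, stands on the table; origin at the centre of its underside, z up.
- paint_bottle_cap (a point): Centre of the top of the cap of the bottle, 150 mm above the table; z up.
- bell: Steel counter bell fixed to the table: a dome on a black base rim, 94 mm across and 46 mm tall, with a dark round plunger on top. Origin at the centre of its underside.
- plunger_top (a point): Centre of the flat top of the bell's plunger (a steel disc 24 mm across), 60 mm above the table when released. The plunger goes straight down.
- plunger (a joint): How far the bell's plunger is pressed: 0 released, 0.005 m fully down. It springs back by itself; about 1.5 N starts it, about 5 N takes it fully down, and it rings from 3.5 mm on.
Mind the look-alikes: they are no part of the job. Leave any purple look-alike of the small_bowl alone.

How it is judged (in metres and radians):
On the way, in this order (a step that is already met when the one before it is completed fails the run):
1. point down at the mug: tool point within 25 mm of the axis of its mouth, 20 to 90 mm above the rim, for 1.5 s (horizontal distance between the grasp point and mug_rim below 0.025 m and z of the grasp point in the frame of mug_rim between 0.02 and 0.09 m and angle between the grasp point's own z axis and vertical above 2.6 rad), for 1.5 s.
2. point down at the smaller bowl: tool point within 25 mm of the axis of its mouth, 20 to 90 mm above the rim, for 1.5 s (horizontal distance between the grasp point and small_bowl_rim below 0.025 m and z of the grasp point in the frame of small_bowl_rim between 0.02 and 0.09 m and angle between the grasp point's own z axis and vertical above 2.6 rad), for 1.5 s.
3. press the bell's plunger with the fingers until it rings (3.5 mm) (value of joint plunger above 0.0035 m and contact force between the fingers and bell above 1 N), for 0.05 s.
At the end, for the whole second after the job is handed in: The bell's plunger is released (within 1 mm of its top position) and all the pottery and the paint bottle stand where they stood at the start, within 8 mm (value of joint plunger below 0.001 m and distance of each of mug, beaker, small_bowl, large_bowl, jug, paint_bottle from where it was at the start of the episode below 0.008 m); the robot touches nothing.
It fails at once if the robot touches any of the pottery or the paint bottle (more than 0.3 N) (contact force between any of the fingers, the arm and mug above 0.3 N or contact force between any of the fingers, the arm and beaker above 0.3 N or contact force between any of the fingers, the arm and small_bowl above 0.3 N or contact force between any of the fingers, the arm and large_bowl above 0.3 N or contact force between any of the fingers, the arm and jug above 0.3 N or contact force between any of the fingers, the arm and paint_bottle above 0.3 N).
It fails at once if any of the pottery or the paint bottle is lifted or shifted by more than 8 mm (distance of any of mug, beaker, small_bowl, large_bowl, jug, paint_bottle from where it was at the start of the episode above 0.008 m).
It fails at once if the hand points at a wrong piece (beaker, larger bowl, jug or paint bottle): the tool point comes within 25 mm of its axis and less than 65 mm above its top ((horizontal distance between the grasp point and beaker_rim below 0.025 m and z of the grasp point in the frame of beaker_rim below 0.065 m) or (horizontal distance between the grasp point and large_bowl_rim below 0.025 m and z of the grasp point in the frame of large_bowl_rim below 0.065 m) or (horizontal distance between the grasp point and jug_rim below 0.025 m and z of the grasp point in the frame of jug_rim below 0.065 m) or (horizontal distance between the grasp point and paint_bottle_cap below 0.025 m and z of the grasp point in the frame of paint_bottle_cap below 0.065 m)).
It also fails if it takes over 58 s, if anything falls off the work surface, if the arm or the gripper's body presses on something with over 40 N, if the wrist force passes 120 N, or if a joint passes its speed limit or range.

## Working session

There is one attempt and no reset: what is moved stays moved. The work goes in short steps, Python scripts to look and compute and a tool call to move; the robot and the scene stay as the last step left them, time stands still between calls to the robot, and variables do not carry over. Pictures are saved under pics/ and viewed, at most 10 in all, crops included, and the job is handed in when it is done.

Besides the shell and the picture viewer there is one more tool, called as a command line: name --argument value ..., lists and objects as JSON in quotes. servo_tool: Moves the arm, as the interface text tells. Its arguments: {"type":"object","properties":{"deltas":{"type":"array"},"fingers":{"type":"number"}},"required":["deltas"]}

```bash
mkdir -p pics
python3 - <<'E'
from plant import bot
import cv2
for n in("top","scene"):
    m=bot.camera_model(n);print(n,m)
    cv2.imwrite(f"pics/{n}1.png",bot.capture(n)[:,:,::-1])
o=bot.get_obs();print(o["time"],o["tool_pos"],o["tcp_rot"],o["grip_width"])
E
```

```text
top {'mtx': array([[378.33665482,   0.        , 321.0074105 ],
       [  0.        , 378.33665482, 193.86146629],
       [  0.        ,   0.        ,   1.        ]]), 'dist': array([-0.0700934,  0.       ,  0.       ,  0.       ,  0.       ]), 'xyz': array([ 456.25764681,   33.77803029, 1156.73141014]), 'rotation': array([-3.112691  , -0.01706077, -1.58144184])}
scene {'mtx': array([[401.34764004,   0.        , 309.21046591],
       [  0.        , 401.34764004, 197.08577945],
       [  0.        ,   0.        ,   1.        ]]), 'dist': array([0.00657578, 0.        , 0.        , 0.        , 0.        ]), 'xyz': array([1219.05049182, -476.80037148,  725.23286879]), 'rotation': array([-2.17164344,  0.0160533 ,  0.96877815])}
0.1 [199.31199627 485.33981418 244.91728815] [-3.14023716e+00 -1.95678087e-04  2.75179947e+00] 91.61993986577559
```

View pics/top1.png

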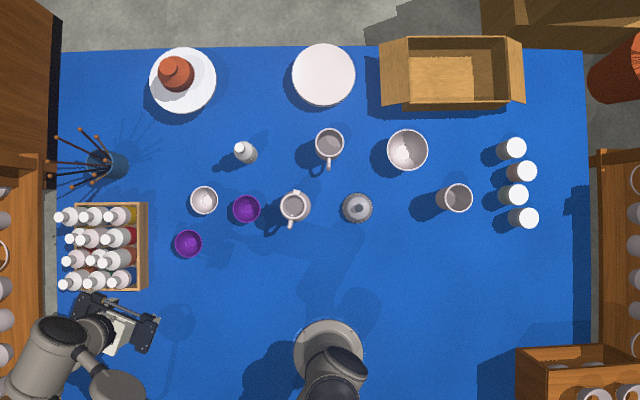

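View pics/scene1.png

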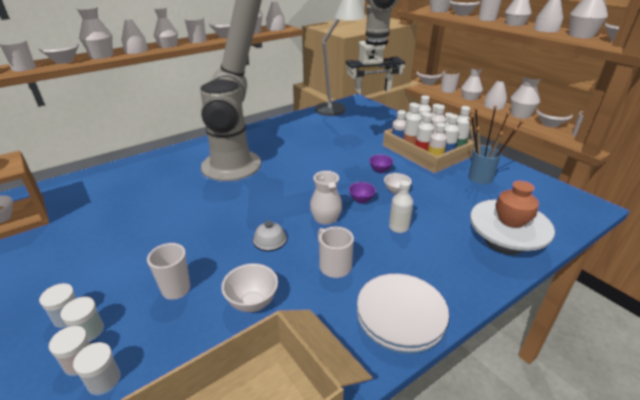

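The top view has +x up and +y left.

Candidates:
- **Mug:** the piece at (329,142), with a plain loop handle at (327,163). It could be confused with the jug at (294,206), which has a narrow neck, spout and handle, or the beaker at (455,198), which has no handle.
- **Small bowl:** the white bowl at (204,200). It could be confused with the purple bowls at (246,209) and (188,244), or the large bowl at (408,150).
- **Bell:** the dome at (357,208).
- **Others:** the paint bottle is at (245,153).

I'll measure the positions and check these choices in one close crop.

```bash
cat > h.py <<'E'
import cv2,numpy as np
from scipy.spatial.transform import Rotation as R
from plant import bot
def ray(m,px):
    u=cv2.undistortPoints(np.array([[px]],float),m["mtx"],m["dist"])[0,0]
    return m["xyz"],R.from_euler("xyz",m["rotation"]).as_matrix()@np.r_[u,1]
def onz(m,px,z):
    c,d=ray(m,px);return c+d*(z-c[2])/d[2]
def proj(m,p):
    Rm=R.from_euler("xyz",m["rotation"]).as_matrix().T
    return cv2.projectPoints(np.array([p],float),cv2.Rodrigues(Rm)[0],-Rm@m["xyz"],m["mtx"],m["dist"])[0].ravel()
E
python3 - <<'E'
from h import *
im=cv2.imread("pics/top1.png");m=bot.camera_model("top");ms=bot.camera_model("scene")
g=cv2.cvtColor(im,cv2.COLOR_BGR2GRAY);S=4
draw=cv2.resize(im,None,fx=S,fy=S,interpolation=cv2.INTER_CUBIC)
big=cv2.cvtColor(draw,cv2.COLOR_BGR2GRAY)
for n,(u,v),z,r in [("mug",(329,142),95,41),("beaker",(455,197),110,41),("small",(204,200),42,42),("large",(408,150),62,62),("jug",(293,206),140,35),("bottle",(242,149),150,12),("bell",(357,208),5,47),("plunger",(357,208),60,12)]:
    rp=378*r/(1157-z)*S
    w=int(rp*1.6);x0,y0=u*S-w,v*S-w
    c=cv2.HoughCircles(cv2.GaussianBlur(big[y0:y0+2*w,x0:x0+2*w],(0,0),2),cv2.HOUGH_GRADIENT,1,200,param1=60,param2=8,minRadius=int(rp*.9),maxRadius=int(rp*1.12))
    if c is None: print(n,"none");continue
    x,y,q=c[0,0];px=((x+x0+.5)/S-.5,(y+y0+.5)/S-.5)
    p=onz(m,px,z);print(n,np.round(px,1),round(q/S,1),round(rp/S,1),np.round(p),"scene px",np.round(proj(ms,p)))
    cv2.circle(draw,(int(x+x0),int(y+y0)),int(q),(0,255,0),1);cv2.circle(draw,(int(x+x0),int(y+y0)),2,(0,0,255),-1)
    
cv2.imwrite("pics/crop.png",cv2.resize(draw[110*S:240*S,180*S:480*S],None,fx=2/3,fy=2/3,interpolation=cv2.INTER_AREA))
E
```

```text
mug [329.8 141. ] 13.6 14.6 [636. -11.  95.] scene px [336. 238.]
beaker [458.5 197.8] 14.4 14.8 [ 471. -371.  110.] scene px [165. 254.]
small [203.5 199.8] 14.2 14.2 [474. 361.  42.] scene px [397. 180.]
large [407.2 149.8] 20.8 21.4 [ 614. -239.   62.] scene px [248. 283.]
jug [291.8 205.5] 12.2 13.0 [455.  95. 140.] scene px [326. 177.]
bottle [238.8 147. ] 4.8 4.5 [613. 235. 150.] scene px [404. 182.]
bell [356.8 207.5] 15.0 15.4 [447. -95.   5.] scene px [269. 238.]
plunger [358.2 207.5] 4.1 4.1 [447. -93.  60.] scene px [268. 222.]
```

View pics/crop.png

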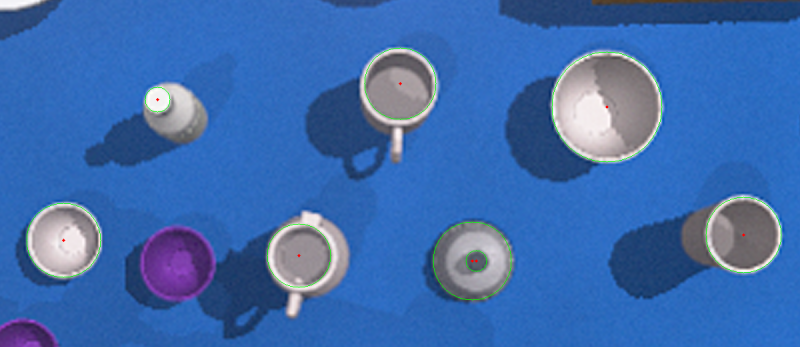

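The crop confirms the choices: the mug with the handle at crop (399,83), the small white bowl at (64,240) and the bell at (475,260). Each world position reprojects correctly into the scene view.

The positions are mug (636,-11), small bowl (474,361) and bell (447,-94). I'll first turn to yaw π/2 with the fingers shut.

servo_tool --deltas '[[[0, 0, -0.002], [0, 0, 4.23]], [[0, 0, -0.002], [0, 0, 4.23]], [[0, 0, -0.002], [0, 0, 4.23]], [[0, 0, -0.002], [0, 0, 4.23]], [[0, 0, -0.002], [0, 0, 4.23]], [[0, 0, -0.002], [0, 0, 4.23]], [[0, 0, -0.002], [0, 0, 4.23]], [[0, 0, -0.002], [0, 0, 4.23]], [[0, 0, -0.002], [0, 0, 4.23]], [[0, 0, -0.002], [0, 0, 4.23]], [[0, 0, -0.002], [0, 0, 4.23]], [[0, 0, -0.002], [0, 0, 4.23]], [[0, 0, -0.002], [0, 0, 4.23]], [[0, 0, -0.002], [0, 0, 4.23]], [[0, 0, -0.002], [0, 0, 4.23]], [[0, 0, -0.002], [0, 0, 4.23]], [[0, 0, 0], [0, 0, 0]]]' --fingers 0

```text
time: 2.22
tool_pos: [199.4, 485.5, 277.3]
tcp_rot: [-3.141, 0.0, 1.571]
contact_force: [0.2, -0.2, -0.3]
grip_width: 0.1
finger_force: 0.0
```

servo_tool --deltas '[[[-0.0262, 0.023, 0], [0, 0, 0]], [[-0.0262, 0.023, 0], [0, 0, 0]], [[-0.0262, 0.023, 0], [0, 0, 0]], [[-0.0262, 0.023, 0], [0, 0, 0]], [[-0.0262, 0.023, 0], [0, 0, 0]], [[-0.0262, 0.023, 0], [0, 0, 0]], [[-0.0262, 0.023, 0], [0, 0, 0]], [[-0.0262, 0.023, 0], [0, 0, 0]], [[-0.0262, 0.023, 0], [0, 0, 0]], [[-0.0262, 0.023, 0], [0, 0, 0]], [[-0.0262, 0.023, 0], [0, 0, 0]], [[-0.0262, 0.023, 0], [0, 0, 0]], [[-0.0262, 0.023, 0], [0, 0, 0]], [[-0.0262, 0.023, 0], [0, 0, 0]], [[-0.0262, 0.023, 0], [0, 0, 0]], [[-0.0262, 0.023, 0], [0, 0, 0]], [[-0.0262, 0.023, 0], [0, 0, 0]], [[-0.0262, 0.023, 0], [0, 0, 0]], [[-0.0249, 0.0225, 0], [0, 0, 0]], [[0, 0, 0], [0, 0, 0]]]'

```text
time: 4.72
tool_pos: [636.6, -12.8, 276.2]
tcp_rot: [-3.14, 0.0, 1.57]
contact_force: [-0.4, 0.7, -0.3]
grip_width: 0.3
finger_force: 0.0
```

servo_tool --deltas '[[[0, 0, 0.0145], [0, 0, 0]], [[0, 0, 0.0145], [0, 0, 0]], [[0, 0, 0.0145], [0, 0, 0]], [[0, 0, 0.0145], [0, 0, 0]], [[0, 0, 0.0145], [0, 0, 0]], [[0, 0, 0.0145], [0, 0, 0]], [[0, 0, 0.0145], [0, 0, 0]], [[0, 0, 0.0145], [0, 0, 0]], [[0, 0, 0], [0, 0, 0]], [[0, 0, 0], [0, 0, 0]]]'

```text
time: 5.98
tool_pos: [636.2, -11.0, 161.9]
tcp_rot: [3.141, 0.0, 1.571]
contact_force: [0.1, -0.0, 0.2]
grip_width: 0.5
finger_force: 0.0
```

Run:
```python
from plant import bot
import cv2
cv2.imwrite("pics/scene2.png",bot.capture("scene")[:,:,::-1])
```

```text
(no output)
```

View pics/scene2.png

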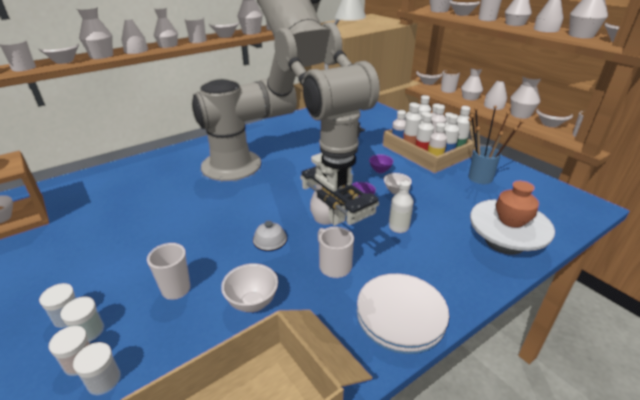

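servo_tool --deltas '[[[0, 0, 0], [0, 0, 0]], [[0, 0, 0], [0, 0, 0]], [[0, 0, 0], [0, 0, 0]], [[0, 0, 0], [0, 0, 0]], [[0, 0, 0], [0, 0, 0]], [[0, 0, 0], [0, 0, 0]], [[0, 0, 0], [0, 0, 0]], [[0, 0, 0], [0, 0, 0]], [[0, 0, 0], [0, 0, 0]], [[0, 0, 0], [0, 0, 0]], [[0, 0, 0], [0, 0, 0]], [[0, 0, 0], [0, 0, 0]], [[0, 0, 0], [0, 0, 0]], [[0, 0, 0], [0, 0, 0]], [[0, 0, 0], [0, 0, 0]], [[0, 0, 0], [0, 0, 0]], [[0, 0, 0], [0, 0, 0]], [[0, 0, 0], [0, 0, 0]]]'

```text
time: 8.28
tool_pos: [635.9, -10.9, 161.5]
tcp_rot: [3.142, -0.0, 1.571]
contact_force: [0.0, -0.4, 0.3]
grip_width: 0.3
finger_force: 0.0
```

The fingertips are above the mug mouth at (336,232) in the scene view, with nothing displaced. Next I'll rise and cross to the small bowl.

servo_tool --deltas '[[[0, 0, -0.019], [0, 0, 0]], [[0, 0, -0.019], [0, 0, 0]], [[0, 0, -0.019], [0, 0, 0]], [[0, 0, -0.019], [0, 0, 0]], [[0, 0, -0.019], [0, 0, 0]], [[0, 0, -0.019], [0, 0, 0]], [[0.0286, -0.0125, 0], [0, 0, 0]], [[0.0286, -0.0125, 0], [0, 0, 0]], [[0.0286, -0.0125, 0], [0, 0, 0]], [[0.0286, -0.0125, 0], [0, 0, 0]], [[0.0286, -0.0125, 0], [0, 0, 0]], [[0.0286, -0.0125, 0], [0, 0, 0]], [[0.0286, -0.0125, 0], [0, 0, 0]], [[0.0286, -0.0125, 0], [0, 0, 0]], [[0.0286, -0.0125, 0], [0, 0, 0]], [[0.0286, -0.0125, 0], [0, 0, 0]], [[0.0286, -0.0125, 0], [0, 0, 0]], [[0.0286, -0.0125, 0], [0, 0, 0]], [[0.0286, -0.0125, 0], [0, 0, 0]], [[0, 0, 0], [0, 0, 0]]]'

```text
time: 10.78
tool_pos: [472.4, 362.5, 275.5]
tcp_rot: [-3.141, -0.0, 1.574]
contact_force: [1.1, -0.4, 0.5]
grip_width: 0.7
finger_force: 0.0
```

servo_tool --deltas '[[[0, 0, 0.02], [0, 0, 0]], [[0, 0, 0.02], [0, 0, 0]], [[0, 0, 0.02], [0, 0, 0]], [[0, 0, 0.02], [0, 0, 0]], [[0, 0, 0.02], [0, 0, 0]], [[0, 0, 0.02], [0, 0, 0]], [[0, 0, 0.02], [0, 0, 0]], [[0, 0, 0.02], [0, 0, 0]], [[0, 0, 0], [0, 0, 0]], [[0, 0, 0], [0, 0, 0]]]'

```text
time: 12.02
tool_pos: [474.2, 360.7, 116.4]
tcp_rot: [3.14, -0.001, 1.57]
contact_force: [-0.0, 0.0, 0.4]
grip_width: 0.8
finger_force: 0.0
```

Run:
```python
from plant import bot
import cv2
cv2.imwrite("pics/scene3.png",bot.capture("scene")[:,:,::-1])
```

```text
(no output)
```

View pics/scene3.png

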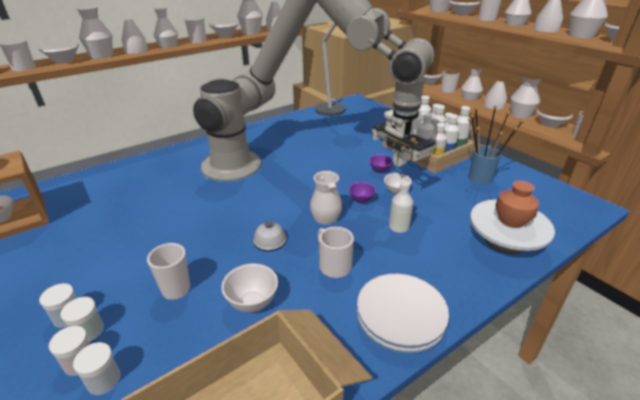

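servo_tool --deltas '[[[0, 0, 0], [0, 0, 0]], [[0, 0, 0], [0, 0, 0]], [[0, 0, 0], [0, 0, 0]], [[0, 0, 0], [0, 0, 0]], [[0, 0, 0], [0, 0, 0]], [[0, 0, 0], [0, 0, 0]], [[0, 0, 0], [0, 0, 0]], [[0, 0, 0], [0, 0, 0]], [[0, 0, 0], [0, 0, 0]], [[0, 0, 0], [0, 0, 0]], [[0, 0, 0], [0, 0, 0]], [[0, 0, 0], [0, 0, 0]], [[0, 0, 0], [0, 0, 0]], [[0, 0, 0], [0, 0, 0]], [[0, 0, 0], [0, 0, 0]], [[0, 0, 0], [0, 0, 0]], [[0, 0, 0], [0, 0, 0]], [[0, 0, 0], [0, 0, 0]]]'

```text
time: 14.32
tool_pos: [473.4, 360.9, 115.5]
tcp_rot: [3.142, -0.0, 1.571]
contact_force: [-0.1, -0.3, -0.1]
grip_width: 0.4
finger_force: 0.0
```

The fingertips are above the small white bowl at (396,180), and all the pieces are where they were. Next is the rise and the crossing to the bell.

servo_tool --deltas '[[[0, 0, -0.02], [0, 0, 0]], [[0, 0, -0.02], [0, 0, 0]], [[0, 0, -0.02], [0, 0, 0]], [[0, 0, -0.02], [0, 0, 0]], [[0, 0, -0.02], [0, 0, 0]], [[0, 0, -0.02], [0, 0, 0]], [[0, 0, -0.02], [0, 0, 0]], [[0, 0, -0.02], [0, 0, 0]], [[0, 0, -0.01], [0, 0, 0]], [[0, 0, 0], [0, 0, 0]]]'

```text
time: 15.58
tool_pos: [473.6, 360.9, 285.9]
tcp_rot: [3.141, -0.001, 1.571]
contact_force: [0.2, -0.2, -0.4]
grip_width: 0.4
finger_force: 0.0
```

servo_tool --deltas '[[[-0.0253, -0.0015, 0], [0, 0, 0]], [[-0.0253, -0.0015, 0], [0, 0, 0]], [[-0.0253, -0.0015, 0], [0, 0, 0]], [[-0.0253, -0.0015, 0], [0, 0, 0]], [[-0.0253, -0.0015, 0], [0, 0, 0]], [[-0.0253, -0.0015, 0], [0, 0, 0]], [[-0.0253, -0.0015, 0], [0, 0, 0]], [[-0.0253, -0.0015, 0], [0, 0, 0]], [[-0.0253, -0.0015, 0], [0, 0, 0]], [[-0.0253, -0.0015, 0], [0, 0, 0]], [[-0.0253, -0.0015, 0], [0, 0, 0]], [[-0.0253, -0.0015, 0], [0, 0, 0]], [[-0.0253, -0.0015, 0], [0, 0, 0]], [[-0.0253, -0.0015, 0], [0, 0, 0]], [[-0.0253, -0.0015, 0], [0, 0, 0]], [[-0.0253, -0.0015, 0], [0, 0, 0]], [[-0.0253, -0.0015, 0], [0, 0, 0]], [[-0.0253, -0.0015, 0], [0, 0, 0]], [[0, 0, 0], [0, 0, 0]], [[0, 0, 0], [0, 0, 0]]]'

```text
time: 18.08
tool_pos: [446.1, -94.0, 285.0]
tcp_rot: [-3.141, -0.001, 1.57]
contact_force: [0.4, 0.3, 1.2]
grip_width: 0.4
finger_force: 0.0
```

servo_tool --deltas '[[[0, 0, 0.015], [0, 0, 0]], [[0, 0, 0.015], [0, 0, 0]], [[0, 0, 0.015], [0, 0, 0]], [[0, 0, 0.015], [0, 0, 0]], [[0, 0, 0.015], [0, 0, 0]], [[0, 0, 0.015], [0, 0, 0]], [[0, 0, 0.015], [0, 0, 0]], [[0, 0, 0.015], [0, 0, 0]], [[0, 0, 0.015], [0, 0, 0]], [[0, 0, 0.015], [0, 0, 0]], [[0, 0, 0.015], [0, 0, 0]], [[0, 0, 0.015], [0, 0, 0]], [[0, 0, 0], [0, 0, 0]], [[0, 0, 0], [0, 0, 0]]]'

```text
time: 19.82
tool_pos: [446.7, -94.1, 105.9]
tcp_rot: [3.141, 0.0, 1.571]
contact_force: [-0.0, 0.5, 0.4]
grip_width: 0.2
finger_force: 0.0
```

Run:
```python
from plant import bot
import cv2
print(bot.get_obs()["tool_pos"])
i=bot.capture("scene")[:,:,::-1][130:290,170:370]
cv2.imwrite("pics/scene4.png",cv2.resize(i,None,fx=3,fy=3))
```

```text
[446.66361542 -94.07421881 105.94628785]
```

View pics/scene4.png

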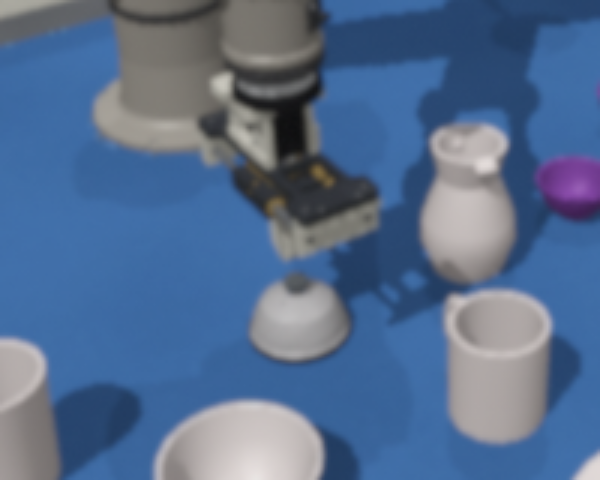

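The shut fingertips are centred over the plunger, at crop (297,280), about 27 mm up. I'll press gently now.

servo_tool --deltas '[[[0, 0, 0.005], [0, 0, 0]], [[0, 0, 0.005], [0, 0, 0]], [[0, 0, 0.005], [0, 0, 0]], [[0, 0, 0.005], [0, 0, 0]], [[0, 0, 0.004], [0, 0, 0]], [[0, 0, 0.002], [0, 0, 0]], [[0, 0, 0.002], [0, 0, 0]], [[0, 0, 0.002], [0, 0, 0]], [[0, 0, 0], [0, 0, 0]], [[0, 0, 0], [0, 0, 0]]]'

```text
time: 21.12
tool_pos: [446.3, -94.5, 75.6]
tcp_rot: [3.142, -0.0, 1.571]
contact_force: [-1.3, 0.3, 3.0]
grip_width: 0.3
finger_force: 1.8
```

servo_tool --deltas '[[[0, 0, 0.001], [0, 0, 0]], [[0, 0, 0.001], [0, 0, 0]], [[0, 0, 0.001], [0, 0, 0]], [[0, 0, 0], [0, 0, 0]], [[0, 0, 0], [0, 0, 0]]]'

```text
time: 21.75
tool_pos: [446.4, -94.5, 73.7]
tcp_rot: [3.141, 0.0, 1.571]
contact_force: [-6.4, 1.2, 19.0]
grip_width: 0.2
finger_force: 9.7
```

At 19 N the plunger is on its stop, so it's fully down. Now I'll lift clear.

servo_tool --deltas '[[[0, 0, 0], [0, 0, 0]], [[0, 0, -0.003], [0, 0, 0]], [[0, 0, -0.005], [0, 0, 0]], [[0, 0, -0.01], [0, 0, 0]], [[0, 0, -0.02], [0, 0, 0]], [[0, 0, -0.02], [0, 0, 0]], [[0, 0, -0.02], [0, 0, 0]], [[0, 0, -0.02], [0, 0, 0]], [[0, 0, -0.02], [0, 0, 0]], [[0, 0, -0.02], [0, 0, 0]], [[0, 0, -0.02], [0, 0, 0]], [[0, 0, 0], [0, 0, 0]], [[0, 0, 0], [0, 0, 0]], [[0, 0, 0], [0, 0, 0]]]'

```text
time: 23.5
tool_pos: [445.9, -94.4, 229.7]
tcp_rot: [-3.14, -0.001, 1.57]
contact_force: [-0.3, -0.5, 0.0]
grip_width: 0.6
finger_force: 0.0
```

Run:
```python
from plant import bot
import cv2
o=bot.get_obs();print(o["time"],o["tool_pos"],o["contact_force"])
cv2.imwrite("pics/scene5.png",bot.capture("scene")[:,:,::-1])
```

```text
23.5 [445.9402962  -94.3766675  229.65426274] [-0.26369044 -0.50260458  0.03041024]
```

View pics/scene5.png

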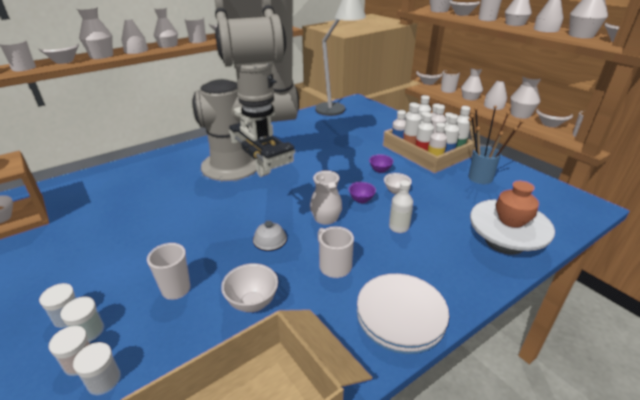

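The hand is clear above the bell at (268,235), the plunger is up, and every piece stands where it started.

```bash
python3 -c "
from plant import bot
print(bot.close_job())"
```

```text
the job is handed in; nothing more can be done
None
```

I pointed at the mug and then the small bowl for over two seconds each, pressed the bell's plunger fully down and let it spring back, and handed the job in with the hand clear and nothing displaced in the last picture; the hand-in returned no verdict.

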